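Fit the control card and snap the covers shut

TASK

Take the green circuit card with the yellow grip out of the black card stand, guide it down into the card slot of the open control unit and lower it all the way in while still holding it, rather than dropping it. Then shut the unit: press the teal cover and the red cover down until each one clicks and stays shut. Leave the blue card and the other things on the bench where they are.

Things in the scene. Friction and masses are not known exactly. Their poses are not given: they have to be found in the camera images.
- housing: Control unit: cream open box fixed to the bench, 140 (x) x 179 (y) x 80 mm high, walls 5, floor 6 mm. Origin: centre of underside, z up, -x its front (towards the robot), +x its hinge side, yaw up to 0.3. Wide card bay at y -19.5 to 84.5 mm (teal cover), 130 mm long in x; narrow wiring bay at y -84.5 to -24.5 mm (red cover, green terminal strip).
- slot_seat (a point): Middle of the bottom edge of a card that is fully home: on the card bay's floor between the guides, housing (-10, 32, 6) mm; axes as the housing's, the card's width along x. On both sides of a seated card 45 mm is free up to the bay walls: open the fingers there to about 40 mm, not to the full 85.
- slot_mouth (a point): Middle of the slot's flared mouth, 62 mm above slot_seat, 68 mm above the bench. Below it stand two black upright guide channels, at either end along the housing's x, that take the card's two side edges: 97 mm between their ends, gap 9 mm in y, each 11.5 mm deep, 74 mm clear between them; straight from the floor up to 50 mm above slot_seat, flared above.
- card_cover (a joint): Angle of the teal cover over the wide card bay, rad: 0 = shut level on its stop, 1.57 = upright, limit 1.9. Starts 1.65 to 1.85, leaning away from the robot, held by hinge friction; takes under 2 N to swing. Let go before it clicks, a weak spring lifts it to over 1 rad. In the last 0.08 rad it snaps past a sprung catch (about 10 to 16 N pressed down at the pad), then stays at 0.
- card_cover_press (a point): Middle of the black pad on the teal cover's outer face, 134 mm from the hinge, 20 mm from the front edge; housing (-64, 33, 88.5) mm when shut. Moves with the cover: z out of the outer face, x towards the hinge. In front a tongue, 44 mm wide and 5 mm thick, hangs 26 mm below the plate just outside the front wall and carries the bead that snaps in.
- card_cover_hinge (a point): Middle of the teal cover's hinge line (along the housing's y), housing (70, 33, 80.5) mm, at the plate's underside. The cover is a flat plate, 154 mm from here to its front edge, 110 mm wide, 8 mm thick; seen from here the shut plate runs to -x and its front edge swings up and over as it opens. Axes turn with the cover.
- wire_cover (a joint): Angle of the red cover over the narrow wiring bay, rad: 0 = shut level on its stop, 1.57 = upright, limit 1.9. Starts 1.65 to 1.85, leaning away from the robot, held by hinge friction; takes under 2 N to swing. Let go before it clicks, a weak spring lifts it to over 1 rad. In the last 0.08 rad it snaps past a sprung catch (about 10 to 16 N pressed down at the pad), then stays at 0.
- wire_cover_press (a point): Middle of the black pad on the red cover's outer face, 134 mm from the hinge and 20 mm from the front edge; housing (-64, -56, 88.5) mm when shut. Moves with the cover, axes as on the teal cover; it has the same tongue and catch.
- wire_cover_hinge (a point): Middle of the red cover's hinge line (along the housing's y), housing (70, -56, 80.5) mm, at the plate's underside. The cover is a flat plate, 154 mm from here to its front edge, 64 mm wide, 8 mm thick; seen from here the shut plate runs to -x and its front edge swings up and over as it opens. Axes turn with the cover.
- stand: Black card stand fixed to the bench, 116 (x) x 150 (y) mm. Origin: centre of its underside. Two slots along its x, at y = +37.5 and -37.5 mm, their floors 8 mm and their rims 32 mm above the bench; a card stands upright in each (slot gap 8 mm).
- green_card: The card to fit: green board 90 mm wide (x), 6 thick (y), 58 high, 80 to 170 g, with a yellow grip 50 mm long (x), 10 thick (y), 50 to 70 mm above the bottom edge. Origin: middle of the bottom edge, z up. In either slot of the stand, 75 mm from the blue card: grip it across its thickness from above, fingers opened to about 40 mm. Fits either way round; home, its top is 4 mm below the rim.
- blue_card: The same shape in blue with a white grip, in the stand's other slot. To be left alone.
- spray_can: White and blue can, 64 mm diameter, 190 mm high, standing on the bench beyond the work. Origin: centre of its underside. To be left alone.
- solder_reel: Metal reel, 60 mm diameter, 38 mm high, standing on its flange beyond the stand. Origin: centre of its underside. To be left alone.
Not all that is in view belongs to the job. There is more than one size of the green_card; the one meant has the size given above.

How it is judged:
On the way, in this order (a step that is already met when the one before it is completed fails the run):
1. The green card is lowered in the card slot to within 12 mm of fully home while the fingers still hold it (horizontal distance between green_card and slot_seat below 0.008 m and z of green_card in the frame of housing below 0.018 m and contact force between the fingers and green_card above 1 N), for 0.02 s.
2. The green card is fully home in the slot and let go (horizontal distance between green_card and slot_seat below 0.005 m and z of green_card in the frame of housing below 0.01 m and angle between the z axis of green_card and the z axis of housing, either way round below 0.08 rad and angle between the x axis of green_card and the x axis of housing, either way round below 0.12 rad and contact force between the fingers and green_card below 0.3 N), for 0.2 s.
3. Both covers have clicked shut (value of joint each of card_cover, wire_cover below 0.02 rad), for 0.2 s.
At the end, for the whole second after the job is handed in: The green card stands fully home in the card slot (bottom edge within 4 mm of the seat in height, 5 mm sideways, upright within 0.08 rad, along the slot within 0.12 rad), at rest, and the teal and the red cover both stay shut by themselves (angle under 0.02 rad) (all of step 3 and horizontal distance between green_card and slot_seat below 0.005 m and z of green_card in the frame of housing below 0.01 m and angle between the z axis of green_card and the z axis of housing, either way round below 0.08 rad and angle between the x axis of green_card and the x axis of housing, either way round below 0.12 rad and linear speed of green_card below 0.02 m/s); the robot touches nothing.
It fails at once if The blue card is moved more than 25 mm from where it was (distance of blue_card from where it was at the start of the episode above 0.025 m).
It fails at once if The spray can is moved more than 25 mm from where it was (distance of spray_can from where it was at the start of the episode above 0.025 m).
It fails at once if The solder reel is moved more than 25 mm from where it was (distance of solder_reel from where it was at the start of the episode above 0.025 m).
It fails at once if The spray can is tipped over (angle between spray_can's own z axis and vertical above 0.3 rad).
It also fails if it takes over 69 s, if anything falls off the work surface, if the arm or the gripper's body presses on something with over 40 N, if the wrist force passes 120 N, or if a joint passes its speed limit or range.

ROBOT

A 7-joint arm with a two-finger parallel gripper is mounted at the origin on the work surface. World frame = base frame: x ahead of the robot, y to its left, z up, the work surface at z = 0. Lengths are in m, angles in rad, forces in N, time in s.
With the tool pointing down it reaches from about 0.425 to 0.95 m from the base axis. Payload 4.7 kg.
Tool frame: the origin (TCP) lies between the finger pads; the fingertips stand 25 mm ahead of it and the grasp point (between the pads) lies 6 mm ahead of it; z points along the fingers, y is the line along which they close (so a half turn about z gives the same grasp; the last joint's range is limited). The gripper opens to 85 mm and grips with 20 to 120 N. Pads are 22 mm wide; open, the fingers measure 114 mm over their backs; the gripper's body (76 mm by 85 mm) begins 54 mm behind the grasp point. The pads swing forward as they close: fully open they stand 13 mm farther back than shut.
Start: joints at [1.298, 0.469, -0.049, 1.532, 0.024, 1.141, -0.082], TCP at [0.163, -0.655, 0.256] pointing down, gripper open.
Joint ranges: [-2.59, 2.59], [-0.33, 1.99], [-1.39, 1.29], [0.1, 2.45], [-1.04, 4.18], [0.21, 1.99], [-2.66, 2.66]. Speed limits (rad/s): [2.57, 2.57, 3.14, 3.14, 3.14, 3.14, 3.14].

INTERFACE

Orientations are given as a 3x3 rotation matrix whose columns are the frame's x, y, z axes.
In Python, from rig import * gives the robot as it stands. Calls block until the motion is done:
- movep(position, orientation): joint-space move of the TCP to a pose.
- move_l(position, attitude=None, feed=0.15, until_force=None): straight line of the TCP; attitude=None keeps the orientation; feed is the mean speed in m/s. With until_force (N) it stops when the force on the tool has changed by that much, and returns True; else False.
- move_joints(angles): joint-space move.
- command_gripper(opening, newtons=None): finger opening in m; newtons is the grip in N (None keeps the last); returns when the fingers have stopped.
- sleep(seconds).
- inverse_kinematics(position, orientation): joint angles nearest the present ones, or None.
- sense(): the state.
- camera(name): name is "scene" or "top" or "wrist"; returns (picture, depth): 480x640x3 uint8, red, green, blue; 480x640 float32, m along the optical axis (not along the pixel's ray), 0 where there is no reading.
- camera_params(name): a dict with "K" (3x3 intrinsics, pixels), "dist" ([k1, k2, p1, p2, k3] as OpenCV has them; the pictures are not rectified), "position" and "rotation" of the camera in the world; the wrist camera has in their place "tool_from_camera" (4x4, takes a point from camera to tool coordinates, whose origin is the TCP and whose axes are the flange's). Camera axes: x right, y down, z forward; pixel columns grow to the right and rows downward; lengths in m; the calibration is good to about 2 mm. A picture is of the moment at which its call begins: read the wrist's pose just before it. camera_params takes no time and is no camera call.
A pose or a line that the arm cannot do raises Unreachable and nothing moves.
- finish_job(): hands the job in; it is judged then, once.
The state is a dict: "time_s": time; "joint_pos": joint angles; "qd": joint speeds; "joint_efforts": joint torques, N m; "position": TCP position; "tcp_rot": TCP orientation; "wrist_force": force on the tool from outside, world axes, zero at the start; "ft_torque": the same for the moment, N m; "finger_gap": finger opening in m; "gripper_force": force on a finger pad.
Only numpy, scipy, OpenCV 4.12 (cv2) and the standard library are available. Lean on these libraries where they do the work, as an engineer would, in place of code of your own. Each camera call takes 0.05 s, during which the arm holds its last target. There are 200 camera calls.

## Working session

There is one attempt and no reset: what is moved stays moved. The work goes in short steps, each a Python script; the robot and the scene stay as the last script left them, time stands still between calls to the robot, and variables do not carry over. Pictures are saved under pics/ and viewed, at most 10 in all, crops included, and the job is handed in when it is done.

```bash
ls; mkdir -p pics
python3 - <<'E'
from rig import *
import cv2,numpy as np
ims=[]
for n in("scene","top"):
    p,d=camera(n); np.savez(f"pics/{n}.npz",p=p,d=d); ims.append(p); cv2.imwrite(f"pics/{n}.png",p[:,:,::-1])
    c=camera_params(n);print(n,c)
print(sense()['time_s'],sense()['tcp_rot'],camera_params('wrist'))
E
```

```text
pics
scene {'K': array([[599.85477118,   0.        , 320.39593772],
       [  0.        , 599.85477118, 241.67760774],
       [  0.        ,   0.        ,   1.        ]]), 'dist': array([0.05083418, 0.        , 0.        , 0.        , 0.        ]), 'position': array([ 1.15488128, -0.13047111,  0.9968689 ]), 'rotation': array([[ 0.33891671,  0.79194959, -0.50788907],
       [ 0.94072689, -0.27781651,  0.1945531 ],
       [ 0.01297628, -0.5437222 , -0.83916493]])}
top {'K': array([[486.74275828,   0.        , 321.02931849],
       [  0.        , 486.74275828, 242.65790665],
       [  0.        ,   0.        ,   1.        ]]), 'dist': array([-0.09276319,  0.        ,  0.        ,  0.        ,  0.        ]), 'position': array([0.52244191, 0.09943399, 0.98838988]), 'rotation': array([[-0.00884581, -0.99464631,  0.10295862],
       [-0.99995051,  0.00832986, -0.00544016],
       [ 0.0045534 , -0.10300164, -0.99467076]])}
0.1 [[ 9.70419229e-01  2.41425520e-01 -4.88497323e-04]
 [ 2.41426010e-01 -9.70417595e-01  1.78100465e-03]
 [-4.40664222e-05 -1.84625712e-03 -9.99998295e-01]] {'K': array([[397.22995748,   0.        , 313.3699769 ],
       [  0.        , 397.22995748, 238.98115231],
       [  0.        ,   0.        ,   1.        ]]), 'dist': array([-0.01103534,  0.        ,  0.        ,  0.        ,  0.        ]), 'tool_from_camera': array([[-3.38925604e-04, -9.61790321e-01, -2.73786896e-01,
         7.00596038e-02],
       [ 9.99999790e-01, -1.74914729e-04, -6.23456570e-04,
         8.32368784e-04],
       [ 5.51745134e-04, -2.73787050e-01,  9.61790178e-01,
        -1.18384946e-01],
       [ 0.00000000e+00,  0.00000000e+00,  0.00000000e+00,
         1.00000000e+00]])}
```

View pics/scene.png

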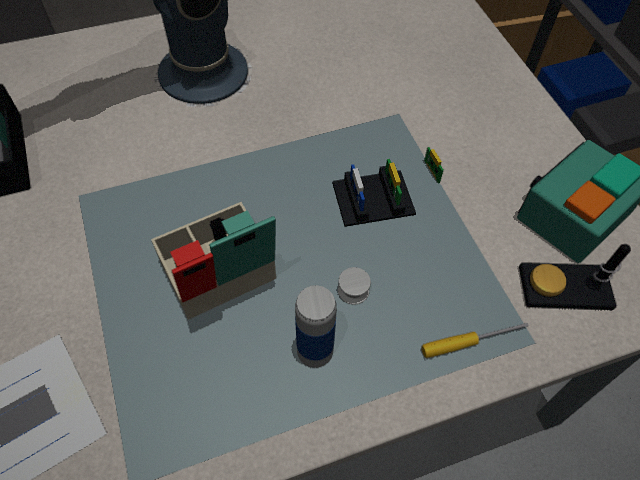

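View pics/top.png

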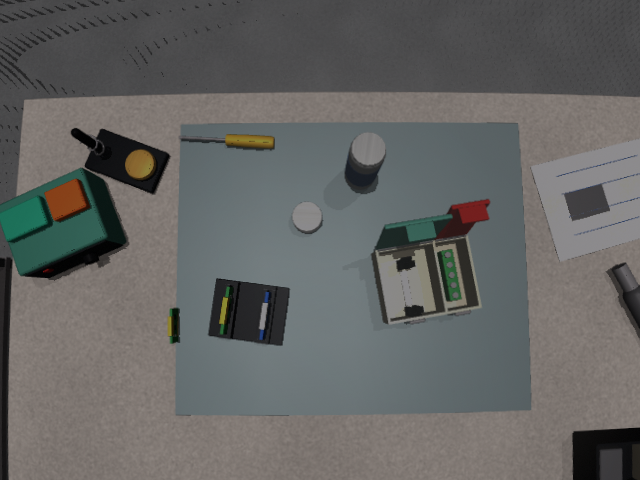

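The scene view shows the housing near (215,255) with both covers open, and the stand near (375,198). In the top view the housing is at (428,280) and the stand at (249,312). The green card is at (225,308), the blue card at (264,315), and a small decoy card at (174,325). Next I measure the poses.

```bash
cat > h.py <<'E'
import cv2,numpy as np
def cam(n,P=None):
    from rig import camera_params
    c=camera_params(n)
    if n!='wrist': return c['K'],c['dist'],c['rotation'],c['position']
    T=c['tool_from_camera']; p,R=P
    return c['K'],c['dist'],R@T[:3,:3],R@T[:3,3]+p
def rays(C,uv):
    K,D,R,t=C
    u=cv2.undistortPoints(np.asarray(uv,float).reshape(-1,1,2),K,D).reshape(-1,2)
    return np.c_[u,np.ones(len(u))]@R.T
def onz(C,uv,z):
    r=rays(C,uv); return C[3]+r*((z-C[3][2])/r[:,2])[:,None]
def cloud(C,d):
    v,u=np.mgrid[:480,:640]; r=rays(C,np.c_[u.ravel(),v.ravel()])
    return (C[3]+r*d.reshape(-1,1)).reshape(480,640,3)
def proj(C,X):
    K,D,R,t=C
    return cv2.projectPoints(np.asarray(X,float).reshape(-1,3),cv2.Rodrigues(R.T)[0],-R.T@t,K,D)[0].reshape(-1,2)
def rect(xy):
    (c,s,a)=cv2.minAreaRect((np.asarray(xy)*1000).astype(np.float32)); return np.round(c,1),np.round(s,1),round(a,1)
def big(m,box=None):
    m=m.astype(np.uint8)
    if box: z=np.zeros_like(m);u0,u1,v0,v1=box;z[v0:v1,u0:u1]=m[v0:v1,u0:u1];m=z
    n,l,s,_=cv2.connectedComponentsWithStats(m); return l==1+np.argmax(s[1:,4])
def pix(m): v,u=np.nonzero(m); return np.c_[u,v].astype(float)
E
python3 - <<'E'
from rig import *
from h import *
f=np.load('pics/top.npz');p,d=f['p'],f['d'];C=cam('top');X=cloud(C,d)
hsv=cv2.cvtColor(p,cv2.COLOR_RGB2HSV);H,S,V=[hsv[...,i].astype(int) for i in range(3)]
y=big((H>20)&(H<35)&(S>120)&(V>80),(205,240,270,350)); print('yellow',rect(onz(C,pix(y),.078)[:,:2]),np.median(X[y],0),y.sum())
w=big((S<60)&(V>110),(250,285,270,350)); print('white',rect(onz(C,pix(w),.078)[:,:2]),w.sum())
st=big((V<60),(195,300,265,360)); print('stand',rect(onz(C,pix(st),.02)[:,:2]))
Z=X[...,2]
print('bench z',np.median(Z[380:400,300:500]))
box=np.zeros_like(y);box[225:340,360:500]=1
m=box&(Z>.072)&(Z<.088)&(S<80); print('rim depth',rect(X[m][:,:2]),m.sum())
m2=big(box&(S<90)&(H<40)&(V>90)); print('cream',rect(onz(C,pix(m2),.08)[:,:2]),m2.sum())
c=box&(H>70)&(H<95)&(S>80)&(Z>.1); 
for nm,mm in(('teal',c),('red',box|True)):
    pass
red=np.zeros_like(y);red[190:250,430:500]=1;red&=((H<8)|(H>172))&(S>120)
for n,mm in(('teal',c),('red',red)):
    q=X[mm]; print(n,mm.sum(),q.min(0),q.max(0))
cv2.imwrite('pics/crop.png',cv2.resize(p[185:345,355:505,::-1],None,fx=4,fy=3.75*1,interpolation=cv2.INTER_CUBIC))
np.save('pics/topX.npy',X)
E
```

```text
yellow (array([491.8, 278.1]), array([ 9.5, 48.9]), 81.8) [0.49205731 0.27819041 0.07777695] 136
white (array([551.2, 196.1]), array([63.9, 29.9]), 89.6) 514
stand (array([487.3, 238.9]), array([148.1, 114.6]), 82.2)
bench z 0.000419105358198113
rim depth (array([ 547.8, -105.5]), array([150.7, 181.5]), 8.8) 1383
cream (array([ 546.1, -105.9]), array([141.2, 179. ]), 9.2) 3465
teal 547 [ 0.52244191 -0.1133674   0.10141289] [0.63270451 0.09943399 0.98838988]
red 1072 [ 0.52244191 -0.25667956 -0.00063022] [0.71155246 0.09943399 0.98838988]
```

View pics/crop.png

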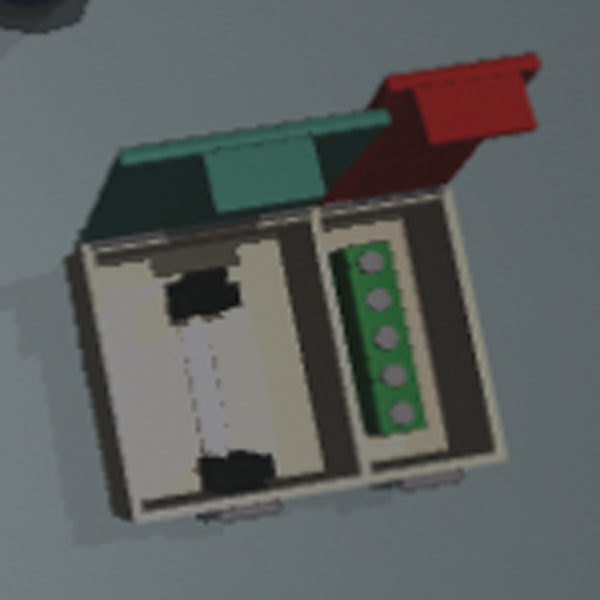

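The crop confirms the housing is yawed about +9°, with its guides at crop pixels (203,295) and (235,470). I now check IK in both tool directions, then move above the housing and the card for wrist views.

```bash
cat >> h.py <<'E'
def tool(yaw,s=1,tilt=0):  # tool x along s*(cos yaw,sin yaw), z down, tilted about tool y
    x=s*np.array([np.cos(yaw),np.sin(yaw),0]);z=np.array([0,0,-1.]);y=np.cross(z,x)
    return np.c_[x,y,z]
HY=np.radians(9.2);HC=np.array([.546,-.106,0])
def hw(p,HC=HC,HY=HY):
    p=np.array(p)/1000; c,s=np.cos(HY),np.sin(HY)
    return HC+np.array([c*p[0]-s*p[1],s*p[0]+c*p[1],p[2]])
E
python3 - <<'E'
from rig import *
from h import *
cy=np.radians(-8)
for s in(1,-1):
    for p,y in(([.492,.278,.07],cy),([.492,.278,.3],cy),(hw([-10,32,72]),HY),(hw([-10,32,250]),HY),(hw([-64,33,150]),HY)):
        q=inverse_kinematics(p,tool(y,s)); print(s,None if q is None else np.round(q,2))
movep([.3,-.5,.42],tool(0.2))
for n,(p,y) in dict(hou=([.50,-.09,.40],HY),crd=([.47,.25,.30],cy)).items():
    movep(p,tool(y)); sleep(.3)
    s=sense();P=(s['position'],s['tcp_rot']);im,d=camera('wrist')
    np.savez(f'pics/{n}.npz',p=im,d=d,t=P[0],R=P[1]);cv2.imwrite(f'pics/{n}.png',im[...,::-1])
print(sense()['time_s'])
a=[cv2.imread(f'pics/{n}.png') for n in('hou','crd')]
cv2.imwrite('pics/both.png',cv2.resize(np.hstack(a),(800,300)))
E
```

```text
1 [-0.7   0.52  0.14  1.96 -0.12  0.66 -2.19]
1 [-0.86  0.25  0.33  1.76 -0.09  1.14 -2.21]
1 [ 0.34  0.51 -0.35  2.01  0.27  0.67 -1.6 ]
1 [ 0.5   0.3  -0.53  1.85  0.17  1.04 -1.51]
1 [ 0.48  0.33 -0.47  2.06  0.21  0.79 -1.53]
-1 [ 0.1   0.74 -0.96  1.92  0.78  0.91  0.17]
-1 [ 0.17  0.42 -1.01  1.7   0.37  1.23  0.5 ]
-1 [ 0.62  0.6  -0.72  1.99  0.57  0.76  1.28]
-1 [ 0.82  0.4  -0.97  1.83  0.37  1.1   1.45]
-1 [ 0.84  0.45 -0.94  2.05  0.48  0.87  1.36]
4.8417
```

View pics/both.png

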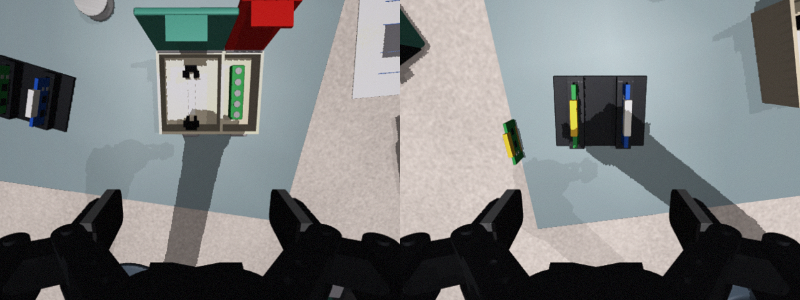

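The left half (housing) shows both guides, at about (191,71) and (191,124), with the covers beyond. The right half (stand) shows the yellow grip at (574,115) and the white grip at (627,115). I'll refine the poses from these two wrist views.

Run:
```python
from rig import *
from h import *
def L(n):
    f=np.load(f'pics/{n}.npz');p=f['p'];hsv=cv2.cvtColor(p,cv2.COLOR_RGB2HSV)
    C=cam('wrist',(f['t'],f['R'])); return p,*[hsv[...,i].astype(int) for i in range(3)],C,cloud(C,f['d'])
p,H,S,V,C,X=L('crd')
y=big((H>20)&(H<35)&(S>120)&(V>80),(260,300,100,260)); q=X[y];t=q[q[:,2]>.073]
print('yellow',rect(onz(C,pix(y),.078)[:,:2]),'depth top',rect(t[:,:2]),np.median(t[:,2]),len(t))
w=big((S<50)&(V>130),(345,390,100,260)); q=X[w];t=q[q[:,2]>.073];print('white',rect(t[:,:2]),np.median(t[:,2]))
st=big(V<70,(220,410,100,260));print('stand',rect(X[st&(abs(X[...,2]-.032)<.006)][:,:2]))
p,H,S,V,C,X=L('hou');Z=X[...,2]
box=np.zeros(Z.shape,bool);box[75:225,245:430]=1
m=box&(abs(Z-.08)<.006)&(S<90)&(V>60)
print('rim',rect(X[m][:,:2]),m.sum())
cr=big(box&(S<90)&(H<40)&(V>60)&(Z>.0)); 
front=pix(m)
g=box&(V<50)&(abs(Z-.068)<.012)
n,l,s,_=cv2.connectedComponentsWithStats(g.astype(np.uint8))
for i in range(1,n):
    if s[i,4]>25:
        q=X[l==i]; print('guide',s[i],rect(q[:,:2]),np.median(q,0))
# rim edges in housing frame
q=X[m][:,:2]-HC[:2];c,s_=np.cos(HY),np.sin(HY);a=q@np.array([[c,-s_],[s_,c]])*1000
print('rim pct',np.percentile(a,[0.5,99.5],axis=0))
for lo,hi in((-95,-75),(75,95)):
    b=a[(a[:,1]>lo)&(a[:,1]<hi)&(abs(a[:,0])<55)];print('side fit',np.polyfit(b[:,0],b[:,1],1),len(b))
b=a[(a[:,0]<-58)&(abs(a[:,1])<80)];print('front fit',np.polyfit(b[:,1],b[:,0],1),len(b))
b=a[(a[:,1]>-35)&(a[:,1]<-10)&(abs(a[:,0])<55)];print('divider',np.polyfit(b[:,0],b[:,1],1),len(b))
t=(H>75)&(H<95)&(S>80)&(Z>.1)&(Z<.26);r=((H<8)|(H>172))&(S>120)&(Z>.1)&(Z<.27)
for nme,mm in(('teal',t),('red',r)):
    q=X[mm]-[*HC[:2],0];a=np.c_[q[:,:2]@np.array([[c,-s_],[s_,c]]),q[:,2]]*1000
    print(nme,len(a),np.percentile(a,[1,99],axis=0).round(0),np.polyfit(a[:,2],a[:,0],1))
```

```text
yellow (array([492.2, 277.1]), array([10.7, 50.2]), 82.2) depth top (array([492.2, 277.3]), array([10.2, 48.9]), 81.8) 0.07871546861645934 672
white (array([539.9, 238.9]), array([0., 0.]), 0.0) 0.41856277488324956
stand (array([486.9, 240.1]), array([ 99.3, 111.1]), 82.0)
rim (array([ 548.7, -106.6]), array([140. , 179.8]), 9.2) 3963
guide [293 104  25  21 357] (array([580.3, -68.7]), array([20.8, 26.2]), 9.1) [ 0.58093028 -0.06730792  0.06576369]
guide [293 190  26  19 329] (array([487.9, -83.6]), array([18.6, 28.8]), 8.1) [ 0.48595916 -0.08390569  0.0642499 ]
rim pct [[-67.22522106 -90.26317548]
 [ 72.43428021  88.63422415]]
side fit [-1.24399677e-03 -8.73109640e+01] 632
side fit [1.70902768e-04 8.58655416e+01] 580
front fit [-1.00852144e-03 -6.46492902e+01] 730
divider [ 1.22643113e-03 -2.25435110e+01] 543
teal 9203 [[ 65. -20. 103.]
 [ 98.  85. 238.]] [6.53691558e-02 7.06381895e+01]
red 6253 [[ 76. -86. 103.]
 [106. -25. 238.]] [ 0.09657698 71.60639043]
```

```bash
sed -i 's/HC=np.array(\[.546,-.106,0\])/HC=np.array([.5481,-.1065,0])/' h.py
python3 - <<'E'
from rig import *
from h import *
G=np.array([.4922,.2773]);R=tool(np.radians(-8),-1)
command_gripper(.04,60)
movep([*G,.25],R)
print(move_l([*G,.12],R,feed=.2))
print(move_l([*G,.074],R,feed=.08,until_force=8), sense()['position'])
command_gripper(.0,60); s=sense();print('gap',s['finger_gap'],s['gripper_force'],s['wrist_force'])
move_l([*G,.14],R,feed=.08); move_l([*G,.26],R,feed=.2)
T=hw([-10,32,0]);RH=tool(HY,-1)
move_l([T[0],T[1],.26],RH,feed=.2)
move_l([T[0],T[1],.155],RH,feed=.15)
sleep(.2);s=sense();print(s['time_s'],s['finger_gap'],s['position'],T,s['wrist_force'])
a=[]
for n in('wrist','scene'):
    im,d=camera(n);np.savez(f'pics/pre_{n}.npz',p=im,d=d,t=s['position'],R=s['tcp_rot']);a.append(im[...,::-1])
cv2.imwrite('pics/pre.png',np.hstack([cv2.resize(a[0],(400,300)),cv2.resize(a[1][150:350,100:367],(400,300))]))
E
```

```text
False
False [0.49217784 0.27762307 0.07404638]
gap 0.00906155876270271 59.69245433807373 [-0.05848172  0.02699482  2.14287067]
14.2583 0.008904722881674142 [ 0.53364116 -0.0764821   0.15590197] [ 0.53311244 -0.07651045  0.        ] [-0.20307585  0.16515238 -1.74112845]
```

View pics/pre.png

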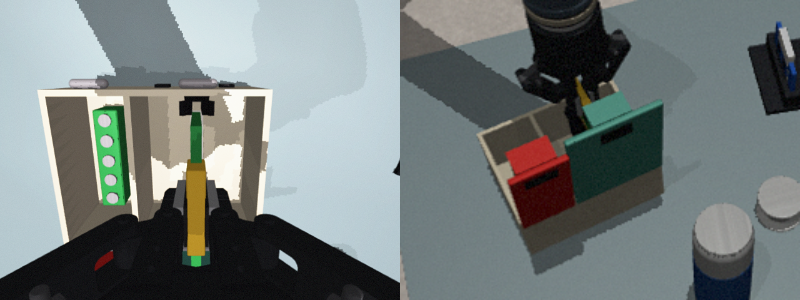

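The wrist view shows the card (195,180) lined up with the front guide (197,105). I'll measure the residual offset before lowering.

Run:
```python
from rig import *
from h import *
f=np.load('pics/pre_wrist.npz');p=f['p'];C=cam('wrist',(f['t'],f['R']));X=cloud(C,f['d'])
hsv=cv2.cvtColor(p,cv2.COLOR_RGB2HSV);H,S,V=[hsv[...,i].astype(int) for i in range(3)]
c,s=np.cos(HY),np.sin(HY);A=X-HC;A=np.stack([c*A[...,0]+s*A[...,1],-s*A[...,0]+c*A[...,1],A[...,2]],-1)*1000
def st(n,m): q=A[m]; print(n,len(q),np.percentile(q,[1,50,99],axis=0).round(1).tolist())
st('yellow top',(H>18)&(H<35)&(S>100)&(A[...,2]>152)&(A[...,2]<170))
g=(H>50)&(H<80)&(S>100)
st('green front',g&(A[...,2]>80)&(A[...,2]<155)&(abs(A[...,1]-32)<15))
k=(V<50)&(abs(A[...,2]-68)<6)&(abs(A[...,1]-32)<20); st('guide front',k&(A[...,0]<-30)); st('guide rear',k&(A[...,0]>20))
m=(abs(A[...,2]-80)<5)&(abs(A[...,1])<100)&(A[...,0]<-55)&(S<90); st('front rim',m)
```

```text
yellow top 4341 [[-35.3, 26.4, 153.3], [-14.2, 31.1, 160.0], [13.7, 36.1, 164.8]]
green front 1618 [[-55.3, 26.7, 96.2], [-45.4, 31.1, 147.9], [71.3, 34.1, 149.4]]
guide front 778 [[-64.3, 17.6, 62.1], [-56.2, 30.8, 66.7], [-49.0, 45.9, 69.7]]Traceback (most recent call last):
  File "<stdin>", line 10, in <module>
  File "<stdin>", line 6, in st
    return _quantile_unchecked(
        a, q, axis, out, overwrite_input, method, keepdims, weights)
    return _ureduce(a,
                    func=_quantile_ureduce_func,
    ...<5 lines>...
                    overwrite_input=overwrite_input,
                    method=method)
    r = func(a, **kwargs)
    result = _quantile(arr,
                       quantiles=q,
    ...<2 lines>...
                       out=out,
                       weights=wgt)
    slices_having_nans = np.isnan(arr[-1, ...])
                                  ~~~^^^^^^^^^
IndexError: index -1 is out of bounds for axis 0 with size 0
```

Offsets are under 1 mm, so I'm lowering with force watch.

Run:
```python
from rig import *
from h import *
T=hw([-10,32,0]);R=tool(HY,-1)
print(move_l([T[0],T[1],.118],R,feed=.08,until_force=12),sense()['position'],sense()['wrist_force'])
if sense()['position'][2]<.122:
    print(move_l([T[0],T[1],.078],R,feed=.06,until_force=15),sense()['position'])
    print(move_l([T[0],T[1],.0695],R,feed=.03,until_force=8))
s=sense();print(s['time_s'],s['position'],s['wrist_force'],s['finger_gap'],s['gripper_force'])
```

```text
False [ 0.53314496 -0.07623358  0.11775093] [ 0.81946442 -0.15517189 -0.26229101]
False [ 0.5333253  -0.07632838  0.07814195]
True
16.0667 [ 0.53392086 -0.07624476  0.07259105] [-0.95172544 -0.4351773   5.51842806] 0.009056609857225855 60.077229738235474
```

```bash
cat > shut.py <<'E'
from rig import *
from h import *
def shut(y):
    R=tool(HY,-1)
    def go(x,z,**k): return move_l(hw([x,y,z+25]),R,**k)   # fingertip at housing x,z (mm)
    go(148,275,feed=.3); go(148,200,feed=.2)
    for th in np.linspace(1.9,.12,11):
        r=128+17*(1.9-th)/1.78
        d=np.array([-np.cos(th),np.sin(th)]);n=np.array([np.sin(th),np.cos(th)])
        p=np.array([70,80.5])+r*d+8*n
        if go(p[0]+11,p[1],feed=.12,until_force=15): print('force at',th,sense()['wrist_force'],sense()['position']); break
    print('press',go(-64,85.5,feed=.03,until_force=30)); s=sense();print(s['time_s'],s['position'][2]-.025,s['wrist_force'])
    sleep(.2); go(-64,130,feed=.12)
E
python3 - <<'E'
from shut import *
T=hw([-10,32,0]);R=tool(HY,-1)
command_gripper(.04); sleep(.4); print(sense()['gripper_force'])
move_l([T[0],T[1],.13],R,feed=.08); move_l([T[0],T[1],.30],R,feed=.2)
im,d=camera('wrist');np.savez('pics/seated.npz',p=im,d=d)
s=sense();C=cam('wrist',(s['position'],s['tcp_rot']));X=cloud(C,d)
H,S,V=cv2.split(cv2.cvtColor(im,cv2.COLOR_RGB2HSV))
q=X[(H>18)&(H<35)&(S>120)&(X[...,2]>.06)&(X[...,2]<.09)]-T;c,sn=np.cos(HY),np.sin(HY)
q=np.c_[q[:,:2]@np.array([[c,-sn],[sn,c]]),q[:,2]+0]*1000
print('yellow rel seat',np.percentile(q,[1,50,99],axis=0).round(1).tolist())
command_gripper(0); print(s['time_s'])
shut(33)
im,d=camera('scene');cv2.imwrite('pics/teal.png',cv2.resize(im[150:350,100:367,::-1],(600,450)))
print(sense()['time_s'])
E
```

```text
0.0
yellow rel seat [[-25.1, -4.6, 64.3], [-1.8, -0.1, 76.4], [28.3, 4.3, 78.2]]
18.7917
press True
24.9833 0.08814604803773421 [-1.18450116 -0.45372183  9.53167278]
25.7417
```

View pics/teal.png

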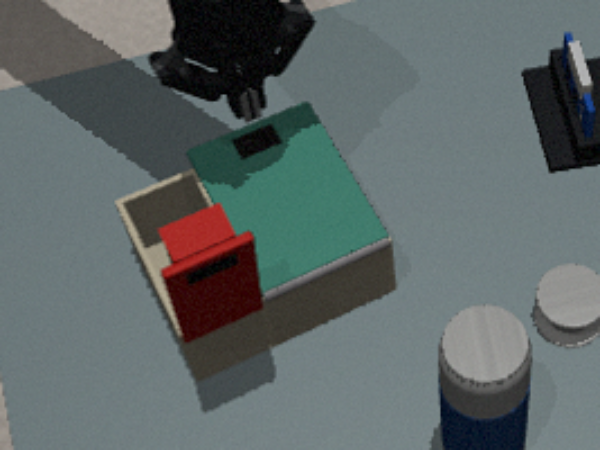

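Teal is shut and flat (pad at (257,141)). Next is red, rising first.

Run:
```python
from shut import *
move_l(hw([-64,33,300]),tool(HY,-1),feed=.2)
shut(-56)
move_l(hw([-64,-30,280]),tool(HY,-1),feed=.2)
a=[]
for n,b in(('scene',(150,350,100,367)),('top',(215,345,340,513))):
    im,d=camera(n);X=cloud(cam(n),d)-HC;c,s=np.cos(HY),np.sin(HY)
    x=c*X[...,0]+s*X[...,1];y=-s*X[...,0]+c*X[...,1];z=X[...,2]*1000
    for nm,yy in(('teal',33),('red',-56)):
        m=(abs(x-.0)<.06)&(abs(y-yy/1000)<.022)&(abs(z)<300)&(z>60);
        m&=z<130
        print(n,nm,m.sum(),np.polyfit(x[m],z[m]/1000,1).round(4))
    v0,v1,u0,u1=b;a.append(cv2.resize(im[v0:v1,u0:u1,::-1],(400,300)))
cv2.imwrite('pics/end.png',np.hstack(a));print(sense()['time_s'])
```

```text
press False
32.7333 0.08764502730675089 [-5.42634056  0.19326108 19.13261213]
scene teal 1364 [0.001  0.0883]
scene red 1460 [0.0032 0.0884]
top teal 1524 [0.0033 0.0884]
top red 1493 [0.0025 0.0884]
34.35
```

View pics/end.png

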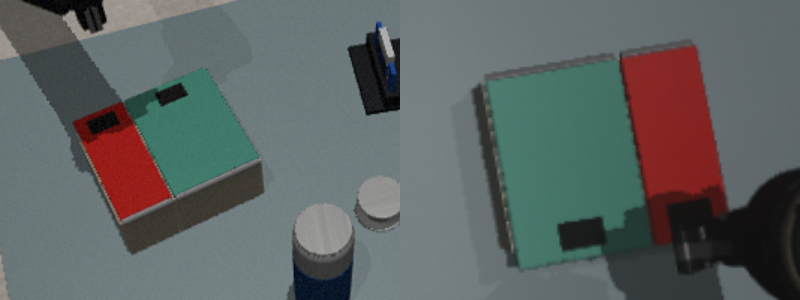

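Both covers (teal at (200,130), red at (120,160)) lie level at 88.4 mm, with slopes under 0.004. I'm handing in.

```bash
python3 -c "
from rig import *
print(finish_job())"
```

```text
the job is handed in; nothing more can be done
None
```

The green card was lowered home while held and then released, both covers are pressed shut and measured level, and the job was handed in at about 34 s; `finish_job()` returned no verdict.

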